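# Lower the spirits into the bar's bottle well and lock it at closing time

## Task

Closing time: stand every squat spirit bottle with a wooden stopper upright in a cell of the raised tray of the bottle well in the counter, unfold the crank grip and wind the crank clockwise until the tray is all the way down, then fold the grip flat again. Slide the wooden cover fully shut over the well and, with it shut, key in the lock code by pressing the keys fully down one at a time and letting each come back: left, right, middle (as seen from the robot). Leave the glasses, jars and bowl as they stand.

Things in the scene. Friction and masses are not known exactly. Their poses are not given: they have to be found in the camera images.
- bottle1_mid (a point): a squat round spirit bottle, amber glass, paper label, 130 mm tall: heavy base, body 68 mm across to 66 mm up, shoulder sloping to the neck at 87 mm, dark wooden stopper 34 mm across from 95 to 130 mm up: grip it there from above. About 0.28 kg, upright on the counter left or right of the well. Point on its axis, 65 mm above its underside; z up the axis. 2 to 4 of the 4 are present
- bottle2_mid (a point): a squat round spirit bottle, amber glass, paper label, 130 mm tall: heavy base, body 68 mm across to 66 mm up, shoulder sloping to the neck at 87 mm, dark wooden stopper 34 mm across from 95 to 130 mm up: grip it there from above. About 0.28 kg, upright on the counter left or right of the well. Point on its axis, 65 mm above its underside; z up the axis. 2 to 4 of the 4 are present
- bottle3_mid (a point): a squat round spirit bottle, amber glass, paper label, 130 mm tall: heavy base, body 68 mm across to 66 mm up, shoulder sloping to the neck at 87 mm, dark wooden stopper 34 mm across from 95 to 130 mm up: grip it there from above. About 0.28 kg, upright on the counter left or right of the well. Point on its axis, 65 mm above its underside; z up the axis. 2 to 4 of the 4 are present
- bottle4_mid (a point): a squat round spirit bottle, amber glass, paper label, 130 mm tall: heavy base, body 68 mm across to 66 mm up, shoulder sloping to the neck at 87 mm, dark wooden stopper 34 mm across from 95 to 130 mm up: grip it there from above. About 0.28 kg, upright on the counter left or right of the well. Point on its axis, 65 mm above its underside; z up the axis. 2 to 4 of the 4 are present
- tray_top (a point): lift tray in the bottle well (a square tub let into the counter, mouth 180 mm): an aluminium box with four open cells, 80 x 80 mm, centres at x, y = +-42 mm, walls 60 mm high. Point: the tray's middle, at the cells' floor, 20 mm below the counter when raised, 150 mm when down. x away from the robot (few degrees of yaw), y left, z up. Cover rails 20 mm high along y at x +-106 mm
- lift (a joint): how far the tray has been wound down, m: 0 raised, 0.130 all the way down; the bottles are then lower than the cover. Only the crank moves it; self-locking, stays where it is left
- cover (a joint): how far the wooden cover has been slid to the right (along -y of tray_top) in its rails, m: 0 parked left of the well, 0.212 fully shut against the end stop; friction 1.5 N, stays where it is left
- cover_knob (a point): steel knob in the middle of the cover: 26 mm in diameter, 36 mm tall, on the cover's upper face, which is 16 mm above the counter. Point on its axis, 36 mm above the counter, 20 mm above the cover. The cover is 196 x 202 mm
- winch_axis (a point): winding head right of the well: a grey box 92 mm square, 51 mm high, on a foot 112 mm square, with a conical collar up to 74 mm. Point on the upright axis of the crank, 74 mm above the counter
- crank (a joint): angle wound, rad: grows clockwise seen from above, 0 (tray raised) to 18.85 (three turns, tray down, end stop); friction 0.22 N m, about 3 N at the grip
- grip_hinge (a point): hinge at the outer end of the crank arm, 75 mm from the crank's axis, 100 mm above the counter; the grip folds about it. The arm is a flat steel bar 16 mm wide, upper face 85 mm above the counter; at the start it may point in any direction. x points outward along the arm, z up, y is the fold axis
- grip_mid (a point): middle of the grip, a black cylinder 24 mm in diameter, 14 to 70 mm from the hinge, spinning freely on its own pin; point on its axis 42 mm from the hinge. Folded: flat on the arm, from the hinge back towards the crank's axis, centre line 100 mm above the counter. Unfolded: upright on the arm's end, 114 to 170 mm above the counter, to wind with
- fold (a joint): fold angle of the grip, rad: 0 flat on the arm, 1.571 unfolded upright (end stop). Its free end swings up and outward about the hinge; stiff (0.22 N m, about 4 N near the free end), stays where it is left
- key_left_top (a point): centre of the top of the lock's left key (largest y), 34 mm above the counter when out. The code lock is a flat grey box 74 x 150 mm, 24 mm high, right of the well, with three round white keys in a row along y, 26 mm in diameter, 42 mm apart; few degrees of yaw
- key_middle_top (a point): centre of the top of the lock's middle key, 34 mm above the counter when out
- key_right_top (a point): centre of the top of the lock's right key (smallest y), 34 mm above the counter when out
- key_left (a joint): travel of the left key, m: 0 out, 0.006 fully down; a spring needs about 5 N to push it fully down
- key_middle (a joint): travel of the middle key, m: 0 out, 0.006 fully down; a spring needs about 5 N to push it fully down
- key_right (a joint): travel of the right key, m: 0 out, 0.006 fully down; a spring needs about 5 N to push it fully down
- glass1: bystander: a clear drinking glass, 68 mm in diameter, 100 mm tall, origin at the centre of its underside; leave it
- glass2: bystander: another such drinking glass; leave it
- jar1: bystander: a green glass jar with a steel lid, 76 mm in diameter, 100 mm tall; leave it
- jar2: bystander: another such jar; leave it
- sugar: bystander: a white bowl, 100 mm in diameter, 60 mm tall; leave it
Not all that is in view belongs to the job. What is shaped like the part that bears winch_axis but purple or turquoise is not meant.

How it is judged:
By the outcome, as a careful person would: the job done as asked, in the order asked, and still so for the second after the job is handed in, with the robot touching nothing.
Of bottle1, bottle2, bottle3, bottle4 only 2 to 4 are there at a start; the rules pass over those that are not, and their reading is None.
At some moment in a run one of bottle1, bottle2, bottle3, bottle4 may be knocked a few centimetres aside while the robot is not near it.
Once in a run the grip may slacken for a moment while it holds something.
It also fails if it takes over 210 s, if anything falls off the work surface, if the arm or the gripper's body presses on something with over 40 N, if the wrist force passes 120 N, or if a joint passes its speed limit or range.

## Robot

A 6-joint arm with a two-finger parallel gripper is mounted at the origin on the work surface. World frame = base frame: x ahead of the robot, y to its left, z up, the work surface at z = 0. Lengths are in m, angles in rad, forces in N, time in s.
With the tool pointing down it reaches from about 0.325 to 0.875 m from the base axis. Payload 4.4 kg.
Tool frame: the origin (TCP) lies at the very end of the fingers, on their centre line; the grasp point (between the pads) lies 19 mm behind it (manip.pinch_z is the distance from the TCP to the grasp point, in m); z points along the fingers, y is the direction in which the jaws open and shut (so a half turn about z gives the same grasp; the last joint's range is limited). The gripper opens to 85 mm and grips with 20 to 120 N. Pads are 22 mm wide; open, the fingers measure 114 mm over their backs; the gripper's body (76 mm by 85 mm) begins 54 mm behind the grasp point. The pads swing forward as they close: fully open they stand 13 mm farther back than shut.
Start: joints at [1.181, 0.207, 1.542, -0, 1.393, -0.15], TCP at [0.136, 0.559, 0.231] pointing down, gripper open.
Joint ranges: [-2.73, 2.73], [-0.86, 2.22], [0.23, 2.46], [-1.11, 4.25], [0.08, 2.63], [-2.82, 2.82]. Speed limits (rad/s): [2.79, 2.79, 3.14, 3.14, 3.14, 3.14].

## Interface

Orientations are given as a rotation vector (axis times angle).
In Python, from bench import manip, imaging gives the robot as it stands. The module is installed in compiled form; this text tells all that it offers. Calls block until the motion is done:
- manip.movep(position, orientation): joint-space move of the TCP to a pose.
- manip.line_to(position, attitude=None, feed=0.15): straight line of the TCP; attitude=None keeps the orientation; feed is the mean speed in m/s.
- manip.set_joints(angles): joint-space move.
- manip.grip(opening, squeeze=None): opening from 0.0 (shut) to 1.0 (fully open); squeeze is the grip in N (None keeps the last); returns when the fingers have stopped.
- manip.dwell(seconds).
- manip.solve_ik(position, orientation): joint angles nearest the present ones, or None.
- manip.get_state(): the state.
- imaging.get_image(name): name is "scene" or "top"; returns (picture, depth): 400x640x3 uint8, red, green, blue; 400x640 float32, m along the optical axis (not along the pixel's ray), 0 where there is no reading.
- imaging.get_calibration(name): a dict with "mtx" (3x3 intrinsics, pixels), "extrinsics" (4x4, takes a point from camera to world coordinates). Camera axes: x right, y down, z forward; pixel columns grow to the right and rows downward; lengths in m; the calibration is good to about 2 mm. A picture is of the moment at which its call begins. get_calibration takes no time and is no camera call.
A pose or a line that the arm cannot do raises manip.PlanningError and nothing moves.
- manip.hand_in(): hands the job in, once; it reports no verdict.
The state is a dict: "clock": time; "qpos": joint angles; "qd": joint speeds; "effort": joint torques, N m; "tcp_pos": TCP position; "orientation": TCP orientation; "force": force on the tool from outside, world axes, zero at the start; "moment": the same for the moment, N m; "width": opening from 0.0 (shut) to 1.0 (fully open).
Only numpy, scipy, OpenCV 4.12 (cv2) and the standard library are available. Lean on these libraries where they do the work, as an engineer would, in place of code of your own. Each camera call takes 0.05 s, during which the arm holds its last target.

## Working session

There is one attempt and no reset: what is moved stays moved. The work goes in short steps, each a Python script; the robot and the scene stay as the last script left them, time stands still between calls to the robot, and variables do not carry over. Pictures are saved under pics/ and viewed, and the job is handed in when it is done.

```bash
mkdir -p pics; python3 - <<'E'
from bench import manip, imaging
import cv2,numpy as np
for n in("scene","top"):
    p,d=imaging.get_image(n); cv2.imwrite(f"pics/{n}0.png",p[:,:,::-1]); np.save(f"pics/{n}0.npy",d)
    c=imaging.get_calibration(n); print(n,c["mtx"].tolist(),np.round(c["extrinsics"],4).tolist())
print(manip.get_state())
E
```

```text
scene [[408.5598913171845, 0.0, 317.10587594818287], [0.0, 408.5598913171845, 204.18482172128017], [0.0, 0.0, 1.0]] [[-0.5778, 0.4995, -0.6455, 1.3038], [0.816, 0.3695, -0.4444, 0.4862], [0.0165, -0.7835, -0.6211, 0.8312], [0.0, 0.0, 0.0, 1.0]]
top [[474.2135210538945, 0.0, 317.8167148186676], [0.0, 474.2135210538945, 197.75580551596508], [0.0, 0.0, 1.0]] [[-0.0272, -0.9957, 0.0885, 0.3749], [-0.9996, 0.0264, -0.0093, -0.028], [0.0069, -0.0887, -0.996, 1.8158], [0.0, 0.0, 0.0, 1.0]]
{'clock': 0.1, 'qpos': array([ 1.18149529e+00,  2.07368934e-01,  1.54283146e+00,  6.13450066e-06,
        1.39354619e+00, -1.50529822e-01]), 'qd': array([-0.00091894, -0.00315021, -0.00307246,  0.00054327, -0.00021701,
        0.00056125]), 'effort': array([-8.87334954e-04, -3.84092724e+01, -2.92549431e+01, -1.95052467e-04,
        4.74775705e-03, -9.39633438e-07]), 'tcp_pos': array([0.13574729, 0.55801976, 0.23021286]), 'orientation': array([-0.37410303, -3.11865288,  0.00325775]), 'force': array([ 0.2689308 , -0.9198295 ,  0.55655691]), 'moment': array([ 0.00202865,  0.02927015, -0.03549113]), 'width': 0.996375898747578}
```

View pics/scene0.png

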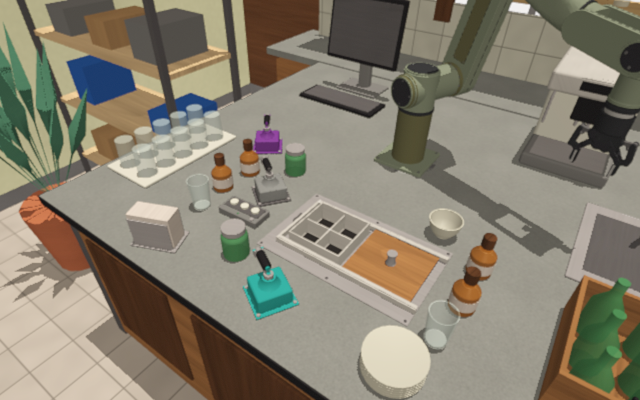

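View pics/top0.png

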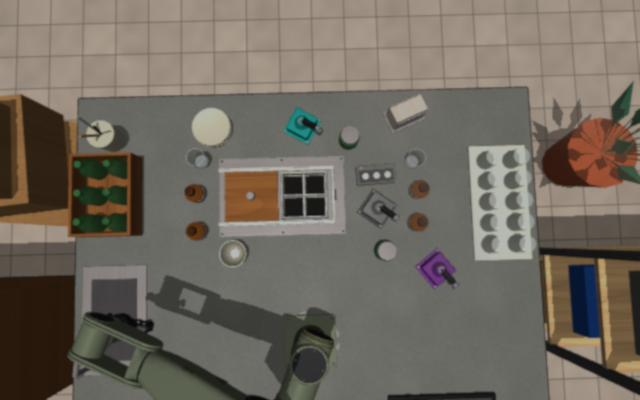

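Four bottles are in view: top camera left (195,192) and (196,231), right (419,188) and (418,222). The grey winch is at (378,208), the lock at (376,175), and the raised tray at (305,194).

```bash
python3 - <<'E'
import cv2
p=cv2.imread("pics/top0.png")
cv2.imwrite("pics/top0a.png",cv2.resize(p[140:260,335:455],None,fx=5,fy=5,interpolation=cv2.INTER_CUBIC))
cv2.imwrite("pics/top0b.png",cv2.resize(p[145:265,175:355],None,fx=4.4,fy=4.4,interpolation=cv2.INTER_CUBIC))
p=cv2.imread("pics/scene0.png")
cv2.imwrite("pics/scene0a.png",cv2.resize(p[130:240,180:320],None,fx=5,fy=5,interpolation=cv2.INTER_CUBIC))
E
```

```text
(no output)
```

View pics/top0a.png

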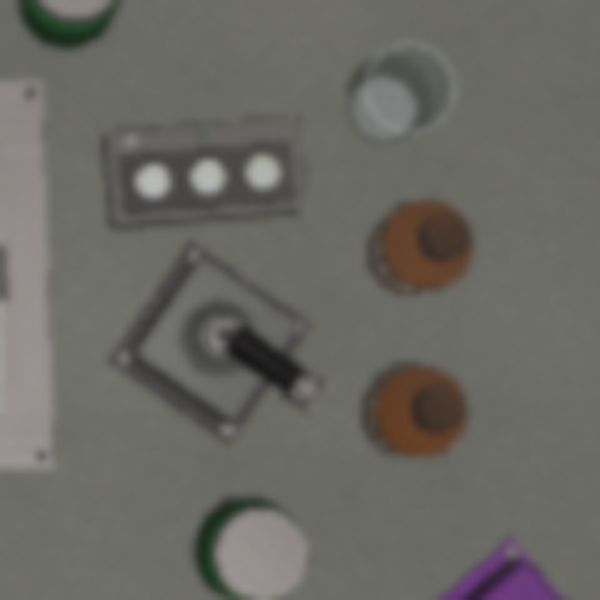

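View pics/top0b.png

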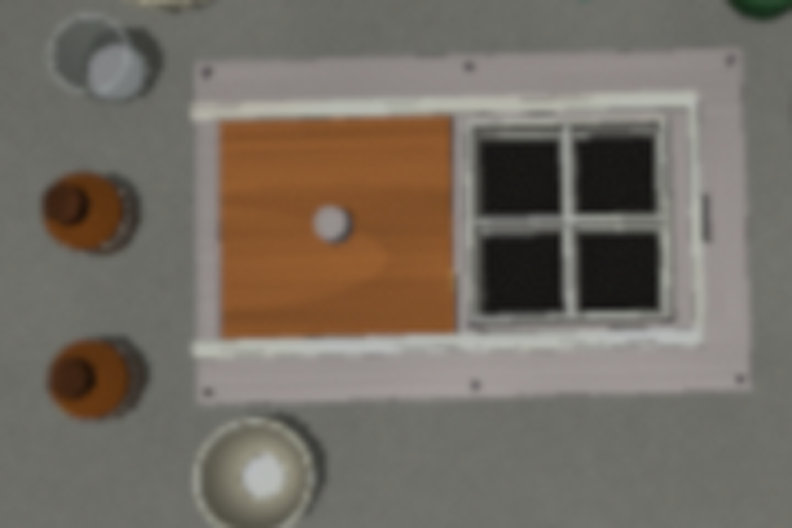

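View pics/scene0a.png

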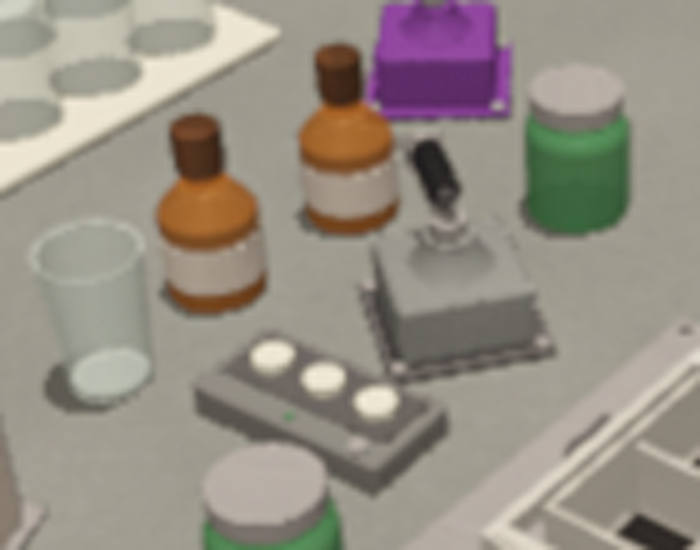

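```bash
cat > h.py <<'E'
import numpy as np,cv2
from bench import manip, imaging
from scipy.spatial.transform import Rotation as R
C={n:imaging.get_calibration(n) for n in("scene","top")}
def grab(n,name=None):
    p,d=imaging.get_image(n)
    if name: cv2.imwrite(f"pics/{name}.png",p[:,:,::-1]); np.save(f"pics/{name}.npy",d)
    return p,d
def cloud(n,d):
    K=C[n]["mtx"];E=C[n]["extrinsics"]
    v,u=np.mgrid[:400,:640]
    P=np.stack([(u-K[0,2])/K[0,0]*d,(v-K[1,2])/K[1,1]*d,d],-1)
    W=P@E[:3,:3].T+E[:3,3]; W[d<=0]=np.nan
    return W
def atz(n,u,v,z):
    K=C[n]["mtx"];E=C[n]["extrinsics"]
    r=E[:3,:3]@np.array([(u-K[0,2])/K[0,0],(v-K[1,2])/K[1,1],1]); o=E[:3,3]
    return o+r*(z-o[2])/r[2]
def proj(n,P):
    K=C[n]["mtx"];E=C[n]["extrinsics"]
    c=(np.atleast_2d(P)-E[:3,3])@E[:3,:3]; q=c@K.T
    return q[:,:2]/q[:,2:]
def down(yaw):  # tool z down; jaw (tool y) direction at angle yaw from world y
    M=np.array([[np.cos(yaw),-np.sin(yaw),0],[np.sin(yaw),np.cos(yaw),0],[0,0,1]])@np.diag([-1,1,-1.])
    return R.from_matrix(M).as_rotvec()
E
python3 - <<'E'
from h import *
for n in("top","scene"):
    d=np.load(f"pics/{n}0.npy");W=cloud(n,d)
    ps={'L1':(195,192),'L2':(196,231),'R1':(419,188),'R2':(418,222)}
    for k,c in ps.items():
        g=atz("top",*c,0.1)
        m=(np.hypot(W[...,0]-g[0],W[...,1]-g[1])<0.06)&(W[...,2]>0.115)&(W[...,2]<.145)
        q=W[m]; 
        print(n,k,g.round(3),m.sum(),np.nanmean(q,0).round(4) if m.sum() else'', (np.nanmax(q,0)-np.nanmin(q,0)).round(3) if m.sum() else '')
    # noise: counter
    q=W[(abs(W[...,0]-.5)<.03)&(abs(W[...,1]+.3)<.05)]; print(q.shape, np.nanmedian(q,0),np.nanstd(q,0))
# keyed pixels
f=lambda u,v:(335+(u+.5)/5-.5,140+(v+.5)/5-.5)
for k,c,z in[('kl',(153,181),.034),('km',(208,177),.034),('kr',(263,173),.034),('axis',(222,335),.085),('hinge',(307,388),.1),('f1',(195,255),.005),('f2',(124,358),.005),('f3',(229,430),.005),('f4',(301,327),.005)]:
    print(k,atz("top",*f(*c),z).round(4))
f=lambda u,v:(175+(u+.5)/4.4-.5,145+(v+.5)/4.4-.5)
for k,c,z in[('knob',(331,222),.052),('traymid',(566,221),.04),('t1',(473,122),.04),('t2',(660,117),.04),('t3',(668,316),.04),('t4',(476,325),.04),
  ('rail1',(205,112),.02),('rail2',(690,100),.02),('rail3',(200,349),.02),('rail4',(698,337),.02)]:
    print(k,atz("top",*f(*c),z).round(4))
E
```

```text
top L1 [0.56  0.401 0.1  ] 81 [0.5626 0.4153 0.1294] [0.034 0.033 0.027]
top L2 [0.419 0.398 0.1  ] 78 [0.4214 0.4114 0.1293] [0.029 0.035 0.025]
top R1 [ 0.553 -0.414  0.1  ] 76 [ 0.5552 -0.4232  0.1292] [0.033 0.033 0.024]
top R2 [ 0.43  -0.404  0.1  ] 76 [ 0.4317 -0.4133  0.1293] [0.029 0.034 0.022]
(360, 3) [ 0.50008604 -0.29123611  0.05314578] [0.01739023 0.03010504 0.03606062]
scene L1 [0.56  0.401 0.1  ] 180 [0.5661 0.4204 0.1264] [0.036 0.032 0.018]
scene L2 [0.419 0.398 0.1  ] 145 [0.4245 0.416  0.1258] [0.035 0.033 0.017]
scene R1 [ 0.553 -0.414  0.1  ] 77 [ 0.5571 -0.4175  0.1254] [0.034 0.036 0.016]
scene R2 [ 0.43  -0.404  0.1  ] 66 [ 0.4338 -0.4069  0.1254] [0.034 0.033 0.016]
(403, 3) [ 0.50281607 -0.27977735  0.05171288] [0.01568524 0.02744812 0.03407566]
kl [ 0.612  -0.2265  0.034 ]
km [ 0.614  -0.2683  0.034 ]
kr [ 0.6159 -0.3102  0.034 ]
axis [ 0.4903 -0.2673  0.085 ]
hinge [ 0.4492 -0.3253  0.1   ]
f1 [ 0.5577 -0.2599  0.005 ]
f2 [ 0.48   -0.2026  0.005 ]
f3 [ 0.4228 -0.2809  0.005 ]
f4 [ 0.5001 -0.3391  0.005 ]
knob [0.5485 0.2089 0.052 ]
traymid [0.5452 0.0099 0.04  ]
t1 [0.6326 0.0876 0.04  ]
t2 [ 0.6327 -0.073   0.04  ]
t3 [ 0.4616 -0.075   0.04  ]
t4 [0.4584 0.0886 0.04  ]
rail1 [0.6503 0.3209 0.02  ]
rail2 [ 0.6499 -0.1     0.02  ]
rail3 [0.445  0.3271 0.02  ]
rail4 [ 0.4438 -0.1008  0.02  ]
```

```bash
python3 - <<'E'
from h import *
d=np.load("pics/top0.npy");W=cloud("top",d);x,y,z=W[...,0],W[...,1],W[...,2]
def rect(m):
    q=W[m][:,:2]; r=cv2.minAreaRect((q*1000).astype(np.float32)); return m.sum(),np.round(r[0],1),np.round(r[1],1),round(r[2],2),np.nanmedian(W[m][:,2]).round(4)
m=(abs(x-.546)<.1)&(abs(y-.008)<.1)&(z>.033)&(z<.05); print('tray',rect(m))
q=W[m]; 
h,e=np.histogram(q[:,0],40);print(h,e[[0,-1]]);h,e=np.histogram(q[:,1],40);print(h,e[[0,-1]])
m=(abs(x-.546)<.1)&(abs(y-.21)<.12)&(z>.012)&(z<.025)&(abs(x-.546)<.095); print('cover',rect(m))
m=(abs(x-.546)<.03)&(abs(y-.21)<.03)&(z>.04)&(z<.06); print('knob',rect(m))
m=(abs(x-.49)<.1)&(abs(y+.28)<.1)&(z>.045)&(z<.057); print('winchbox',rect(m))
m=(abs(x-.49)<.1)&(abs(y+.28)<.1)&(z>.095)&(z<.125); print('grip',rect(m),W[m].mean(0))
m=(abs(x-.614)<.06)&(abs(y+.27)<.1)&(z>.03)&(z<.045); print('keys',rect(m),W[m].mean(0))
m=(abs(x-.614)<.06)&(abs(y+.27)<.1)&(z>.018)&(z<.045); print('lock',rect(m))
print(np.nanmedian(z[(abs(x-.35)<.03)&(abs(y+.0)<.1)]))
for n,c in[('jar1',(349,136)),('jar2',(386,250)),('glassR',(415,158)),('bowl',(232,252)),('glassL',(198,157)),('turq',(300,125)),('purple',(437,268))]:
    print(n,atz('top',*c,.05).round(3))
E
```

```text
tray (np.int64(236), array([543.2,   8.9]), array([170. , 185.2]), 88.82, np.float64(0.0394))
[ 1  0 22 25  4  4  5  5  2  3  4  4  2  2  2  3  3  2  3  2 10 21  3  3
  4  2  3  3  4  3  2  3  3  2  5  2  3  2  4 56] [0.45030938 0.6343086 ]
[49  3  4  3  3  4  5  2  5  4  4  2  3  3  2  3  3  2  4 12 10  2  3  2
  1  3  8  4  4  3  4  3  3  4  2  4  2  2  6 46] [-0.07677418  0.09526359]
cover (np.int64(2104), array([546., 209.]), array([189.9, 236.6]), 0.04, np.float64(0.0171))
knob (np.int64(41), array([549.1, 210.6]), array([25.7, 24. ]), 42.27, np.float64(0.0526))
winchbox (np.int64(356), array([ 491.2, -266.9]), array([91.2, 91.5]), 53.6, np.float64(0.0512))
grip (np.int64(134), array([ 466. , -298.3]), array([82.8, 27. ]), 56.64, np.float64(0.1088)) [ 0.46650106 -0.29901621  0.10852954]
keys (np.int64(183), array([ 620.3, -265.1]), array([ 69.5, 145.9]), 3.29, np.float64(0.0338)) [ 0.61711415 -0.26638226  0.03412034]
lock (np.int64(718), array([ 620.7, -266.8]), array([ 74.6, 150.5]), 2.62, np.float64(0.0263))
3.9492287497666645e-05
jar1 [ 0.763 -0.169  0.05 ]
jar2 [ 0.331 -0.292  0.05 ]
glassR [ 0.673 -0.415  0.05 ]
bowl [0.339 0.278 0.05 ]
glassL [0.698 0.402 0.05 ]
turq [0.81  0.015 0.05 ]
purple [ 0.26  -0.478  0.05 ]
```

```bash
cat >> h.py <<'E'
TR=np.array([.5465,.009]); TY=np.radians(-.5)
def cell(i,j): # i,j=+-1
    c,s=np.cos(TY),np.sin(TY); return TR+np.array([[c,-s],[s,c]])@np.array([.042*i,.042*j])
def bottle(g,name=None,rad=.07):
    p,d=grab("top",name); W=cloud("top",d)
    m=(np.hypot(W[...,0]-g[0],W[...,1]-g[1])<rad)&(W[...,2]>0.124)&(W[...,2]<.14)
    if m.sum()<20: print("NOT FOUND",m.sum()); return None
    q=W[m][:,:2]; (c,r)=cv2.minEnclosingCircle((q*1000).astype(np.float32)); 
    print('bottle',q.mean(0).round(4),np.round(c,1),round(r,1),m.sum()); return q.mean(0)
def rep(t=''):
    s=manip.get_state(); print(t,'t%.1f'%s['clock'],s['tcp_pos'].round(4),'F',s['force'].round(1),'w%.3f'%s['width'],'q6 %.2f'%s['qpos'][5]); return s
def pick(g,up,yaw=0.,name=None):
    b=bottle(g,name)
    manip.grip(.75)
    manip.movep([b[0],b[1],.17],down(yaw)); rep('above')
    manip.line_to([b[0],b[1],.097],feed=.15)
    manip.grip(0.2,60); rep('gripped')
    manip.line_to([b[0],b[1],.097+up],feed=.2); rep('lifted')
    return b
E
python3 - <<'E'
from h import *
c=cell(1,1);print(c)
b=pick((.563,.415),.085,0,'t1')
manip.line_to([c[0],c[1],.097+.085],feed=.3);s=rep('overcell')
p,d=grab('scene','s1')
E
```

```text
[0.58886492 0.05063189]
bottle [0.5633 0.4174] [563.4 416.8] 17.0 68
above t2.2 [0.5624 0.4184 0.1704] F [ 0.  -0.4  0.1] w0.751 q6 -1.06
gripped t3.2 [0.5646 0.4178 0.0992] F [ 0.4 -1.2  5.3] w0.377 q6 -1.06
lifted t3.8 [0.5623 0.4169 0.1804] F [-0.8 -0.4 -4. ] w0.379 q6 -1.06
overcell t5.1 [0.5885 0.0519 0.1816] F [-0.7  0.7 -2.9] w0.381 q6 -1.63
```

View pics/s1.png

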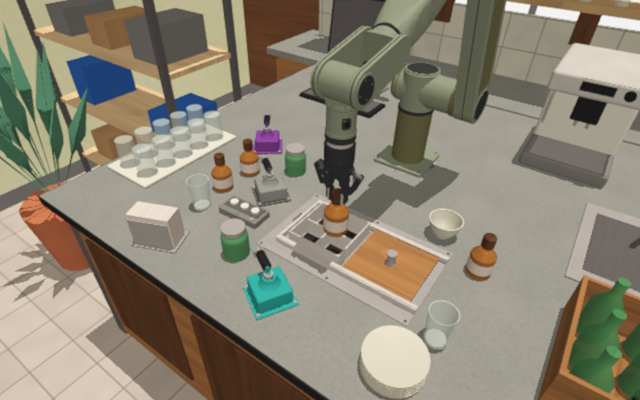

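The scene picture shows the bottle held at (337,215), over the tray's far-left cell. I'll lower it and fetch the second left bottle.

```bash
cat >> h.py <<'E'
def place(c):
    s=manip.get_state(); z=s['tcp_pos'][2]
    manip.line_to([c[0],c[1],.10],feed=.15); rep('low')
    manip.line_to([c[0],c[1],.079],feed=.08); rep('down')
    manip.grip(.6); manip.line_to([c[0],c[1],.185],feed=.25); rep('released')
E
python3 - <<'E'
from h import *
place(cell(1,1))
c=cell(-1,1)
b=pick((.4214,.4114),.085,0,'t2')
manip.line_to([c[0],c[1],.097+.085],feed=.3);rep('overcell')
grab('scene','s2'); 
E
```

```text
low t5.9 [0.5896 0.051  0.1007] F [-0.1  1.1 -3.5] w0.379 q6 -1.63
down t6.3 [0.5894 0.0505 0.0791] F [ 0.5 -0.5 -2.1] w0.383 q6 -1.63
released t7.2 [0.5889 0.0507 0.1855] F [-0.6  0.5 -0.7] w0.601 q6 -1.63
bottle [0.4214 0.4133] [420.8 413.4] 17.3 60
above t9.0 [0.4222 0.4125 0.1701] F [-0.4 -0.5  0.1] w0.747 q6 -0.94
gripped t10.0 [0.4225 0.4138 0.0988] F [ 0.9 -2.6  6. ] w0.383 q6 -0.94
lifted t10.6 [0.4204 0.4128 0.1807] F [-0.4 -0.4 -3.5] w0.380 q6 -0.94
overcell t12.0 [0.5042 0.0523 0.1815] F [-0.3  0.5 -2.3] w0.377 q6 -1.64
```

View pics/s2.png

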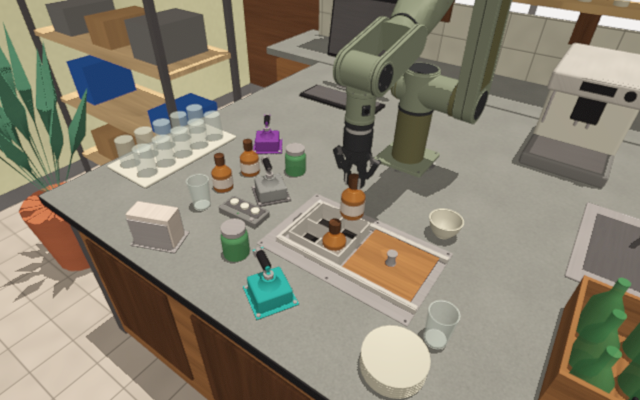

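The first bottle stands upright in its cell at (335,235), and the second is over the near-left cell at (352,200). Next I'll place it and do R1, with the carry raised to clear the winch.

```bash
python3 - <<'E'
from h import *
place(cell(-1,1))
manip.movep([.56,-.2,.26],down(0))
c=cell(1,-1)
b=pick((.5552,-.4232),.10,0,'t3')
manip.line_to([.595,-.27,.195],feed=.3)
manip.line_to([c[0],c[1],.182],feed=.3);rep('overcell')
grab('scene','s3'); 
E
```

```text
low t12.7 [0.5056 0.0517 0.1006] F [-0.1 -0.2 -3.1] w0.378 q6 -1.64
down t13.2 [0.5048 0.0514 0.079 ] F [-0.1  1.3 -3. ] w0.379 q6 -1.64
released t14.1 [0.505  0.0514 0.1855] F [ 0.3  0.2 -1. ] w0.600 q6 -1.64
bottle [ 0.5554 -0.4231] [ 555.2 -423.9] 17.2 70
above t16.4 [ 0.5562 -0.4222  0.1708] F [ 0.3 -0.7  0.9] w0.755 q6 -2.35
gripped t17.4 [ 0.5565 -0.4245  0.0992] F [-0.1 -0.3  4.9] w0.380 q6 -2.35
lifted t18.0 [ 0.5544 -0.4221  0.1948] F [-0.9  0.6 -3.3] w0.384 q6 -2.35
overcell t19.7 [ 0.5884 -0.035   0.1822] F [ 0.  -0.7 -3.2] w0.381 q6 -1.77
```

View pics/s3.png

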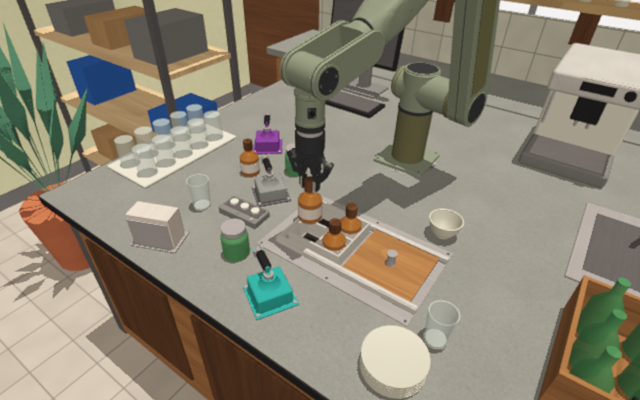

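Two bottles are in the left cells at (335,235) and (351,218). The third is held over the far-right cell at (310,203).

```bash
python3 - <<'E'
from h import *
place(cell(1,-1))
manip.movep([.56,-.2,.26],down(0))
c=cell(-1,-1)
b=pick((.4317,-.4133),.10,0,'t4')
manip.line_to([.56,-.36,.197],feed=.3)
manip.line_to([.585,-.25,.197],feed=.3)
manip.line_to([.56,-.13,.197],feed=.3)
manip.line_to([c[0],c[1],.182],feed=.3);rep('overcell')
place(c)
manip.movep([.56,.25,.35],down(0))
grab('scene','s4'); grab('top','t5')
a=cv2.imread('pics/s4.png')[110:290,180:430];b=cv2.imread('pics/t5.png')[140:260,280:460]
cv2.imwrite('pics/s4c.png',cv2.resize(a,None,fx=3.2,fy=3.2,interpolation=2));cv2.imwrite('pics/t5c.png',cv2.resize(b,None,fx=4.4,fy=4.4,interpolation=2))
E
```

```text
low t20.4 [ 0.5889 -0.034   0.1007] F [-0.3  0.4 -2.7] w0.381 q6 -1.77
down t20.8 [ 0.5882 -0.0334  0.0788] F [ 1.   0.  -1.9] w0.381 q6 -1.77
released t21.7 [ 0.5882 -0.0333  0.1855] F [-0.5 -0.6 -1.1] w0.598 q6 -1.77
bottle [ 0.4317 -0.4136] [ 432.3 -414.6] 17.2 69
above t23.9 [ 0.4326 -0.4132  0.1707] F [ 0.3 -0.3  0.7] w0.751 q6 -2.48
gripped t24.9 [ 0.4326 -0.415   0.0989] F [-0.7 -0.8  5.6] w0.379 q6 -2.48
lifted t25.5 [ 0.4308 -0.4125  0.1951] F [-0.8  0.2 -3.6] w0.379 q6 -2.48
overcell t27.7 [ 0.5043 -0.0335  0.1821] F [ 0.6 -0.1 -2.1] w0.383 q6 -1.81
low t28.4 [ 0.5053 -0.0335  0.1007] F [ 0.1 -0.8 -2.3] w0.383 q6 -1.81
down t28.9 [ 0.5043 -0.0326  0.0792] F [-0.5  0.4 -2. ] w0.379 q6 -1.81
released t29.8 [ 0.5041 -0.0326  0.1853] F [-0.6  0.4 -0.1] w0.598 q6 -1.81
```

View pics/s4c.png

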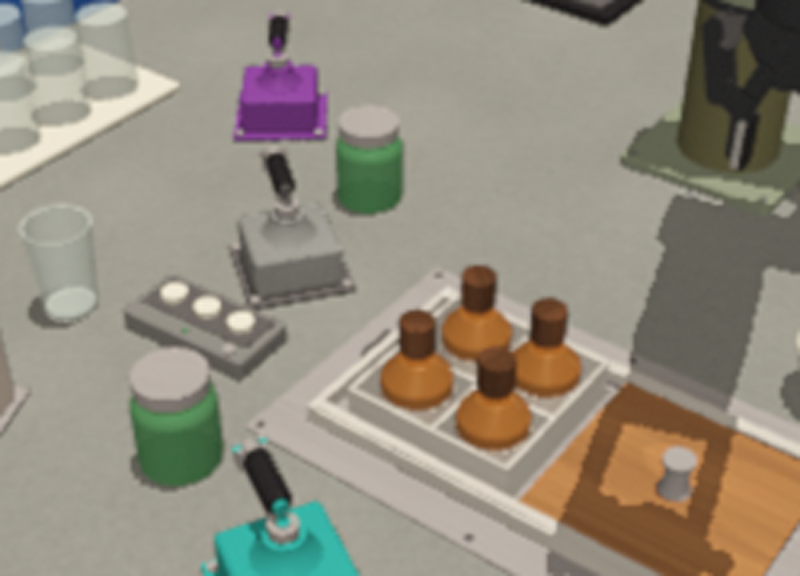

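View pics/t5c.png

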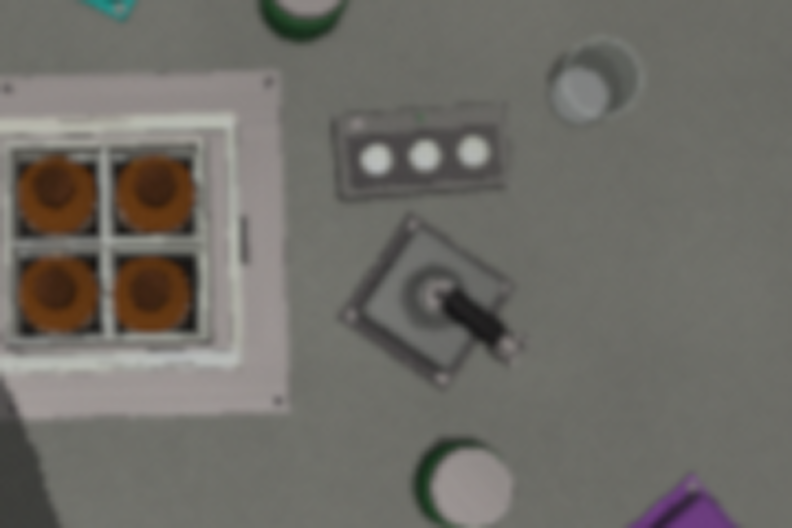

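All four bottles stand upright in the four cells. Next I'll measure the folded grip more exactly.

```bash
python3 - <<'E'
from h import *
for n,f in(("top","t5"),("scene","s4")):
    im=cv2.imread(f"pics/{f}.png").max(2); d=np.load(f"pics/{f}.npy");W=cloud(n,d);x,y,z=W[...,0],W[...,1],W[...,2]
    near=(np.hypot(x-.48,y+.28)<.1)
    m=near&(z>.09)&(z<.125)&(im<60)
    q=W[m]; mu=q.mean(0);u,s,vt=np.linalg.svd(q[:,:2]-mu[:2],full_matrices=False);a=vt[0];a=a*np.sign(-a[1]);t=(q[:,:2]-mu[:2])@a
    print(n,m.sum(),mu.round(4),np.degrees(np.arctan2(a[1],a[0])).round(1),np.percentile(t,[0,3,97,100]).round(4))
    m=near&(z>.08)&(z<.13)&(im>=60);q=W[m]; t=(q[:,:2]-mu[:2])@a; print(' light',np.c_[t,q].round(3)[np.argsort(t)].tolist()[:60:3])
    m=near&(z>.045)&(z<.057);r=cv2.minAreaRect((W[m][:,:2]*1000).astype(np.float32));print(r)
E
```

```text
top 90 [ 0.4686 -0.2928  0.1101] -129.8 [-0.0286 -0.0251  0.0246  0.027 ]
 light [[-0.048, 0.497, -0.253, 0.08], [-0.044, 0.492, -0.255, 0.092], [-0.042, 0.5, -0.263, 0.088], [-0.041, 0.493, -0.26, 0.087], [-0.039, 0.489, -0.259, 0.09], [-0.036, 0.485, -0.259, 0.088], [-0.035, 0.492, -0.266, 0.091], [-0.034, 0.499, -0.274, 0.088], [-0.033, 0.491, -0.268, 0.105], [-0.032, 0.481, -0.262, 0.093], [-0.029, 0.483, -0.267, 0.11], [-0.028, 0.496, -0.279, 0.083], [-0.026, 0.48, -0.268, 0.103], [-0.024, 0.477, -0.269, 0.098], [-0.001, 0.462, -0.286, 0.101], [0.022, 0.447, -0.303, 0.105], [0.029, 0.454, -0.318, 0.104], [0.031, 0.453, -0.32, 0.113], [0.033, 0.45, -0.32, 0.109], [0.035, 0.443, -0.317, 0.105]]
((491.13592529296875, -267.0378112792969), (90.93797302246094, 91.5931396484375), 53.82511520385742)
scene 54 [ 0.4743 -0.2873  0.1075] -127.7 [-0.0232 -0.0205  0.0274  0.0307]
 light [[-0.039, 0.495, -0.254, 0.082], [-0.037, 0.496, -0.257, 0.085], [-0.036, 0.49, -0.253, 0.087], [-0.034, 0.49, -0.257, 0.086], [-0.032, 0.492, -0.26, 0.086], [-0.03, 0.487, -0.259, 0.088], [-0.029, 0.492, -0.264, 0.088], [-0.028, 0.49, -0.264, 0.106], [-0.027, 0.493, -0.268, 0.083], [-0.026, 0.481, -0.26, 0.084], [-0.024, 0.485, -0.265, 0.088], [-0.023, 0.486, -0.268, 0.099], [-0.022, 0.486, -0.269, 0.095], [-0.02, 0.482, -0.268, 0.089], [-0.02, 0.49, -0.274, 0.095], [-0.019, 0.479, -0.267, 0.084], [-0.018, 0.486, -0.273, 0.089], [-0.018, 0.486, -0.274, 0.081], [-0.016, 0.492, -0.28, 0.101], [-0.013, 0.485, -0.279, 0.082]]
((489.6413879394531, -263.361083984375), (92.3505859375, 91.63550567626953), 52.71653747558594)
```

```bash
cat >> h.py <<'E'
AX=np.array([.4904,-.2672]); A0=np.radians(-129.5)
def ar(a): return np.array([np.cos(a),np.sin(a)])
E
python3 - <<'E'
from h import *
u=ar(A0);g=AX+u*.020; print('grasp',g)
for y in(A0,A0+np.pi):
    q=manip.solve_ik([*g,.2],down(y)); print(np.degrees(y),q)
q=[manip.solve_ik([*g,.2],down(y)) for y in(A0,A0+np.pi)]
k=[i for i in(0,1) if q[i] is not None]; i=min(k,key=lambda i:abs(q[i][5])); y=(A0,A0+np.pi)[i];print(i)
manip.grip(.6); manip.movep([*g,.22],down(y)); manip.line_to([*g,.125]);rep()
grab('scene','s5');a=cv2.imread('pics/s5.png')[90:240,190:390]
cv2.imwrite('pics/s5c.png',cv2.resize(a,None,fx=4,fy=4,interpolation=2))
E
```

```text
grasp [ 0.47767844 -0.28263249]
-129.5 [-6.90217211e-01  1.92030846e-01  1.62564010e+00 -4.44089210e-16
  1.32392171e+00 -8.12156052e-04]
50.499999999999986 None
0
 t34.1 [ 0.4785 -0.2829  0.1259] F [-0.2 -1.1 -0.1] w0.596 q6 -0.00
```

View pics/s5c.png

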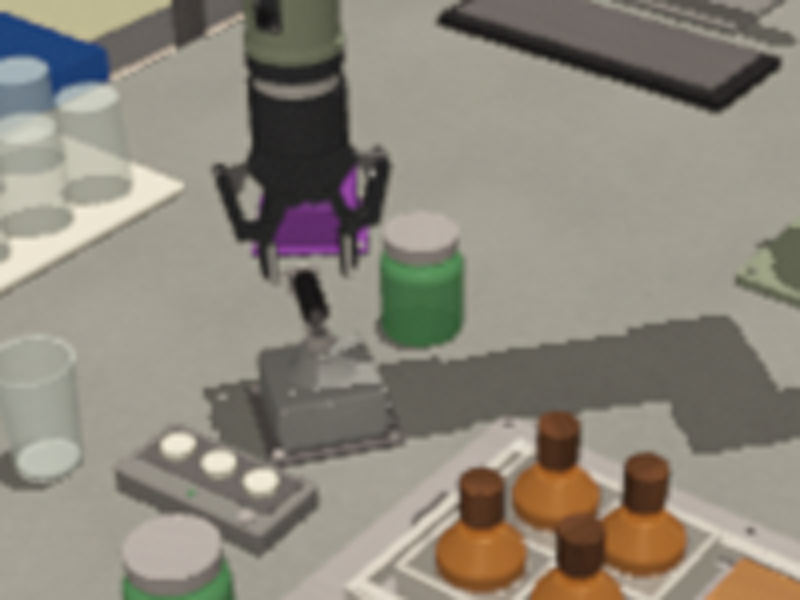

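The fingers straddle the black grip, with tips at about (272,265) and (350,265) and the grip at (310,295) between them. I'll descend, grip it and swing it up.

```bash
python3 - <<'E'
from h import *
u=ar(A0);r=.055;H=AX+u*.075
P=lambda th,dz=-.012:[*(H-u*r*np.cos(th)),.1+r*np.sin(th)+dz]
manip.line_to(P(0),feed=.1);rep('at')
manip.grip(.1,30);rep('gripped')
for i in range(1,13):
    manip.line_to(P(np.radians(i*7.5)),feed=.12)
    if i%2==0: rep(i*7.5)
rep('end')
grab('scene','s6');a=cv2.imread('pics/s6.png')[90:240,190:390]
cv2.imwrite('pics/s6c.png',cv2.resize(a,None,fx=4,fy=4,interpolation=2))
E
```

```text
at t34.7 [ 0.4778 -0.2827  0.0881] F [0.2 0.1 1.2] w0.596 q6 -0.00
gripped t35.0 [ 0.4777 -0.2825  0.0888] F [-1.9  1.7  4. ] w0.268 q6 -0.00
15.0 t35.5 [ 0.4757 -0.2838  0.1019] F [-2.   0.6 -5. ] w0.264 q6 -0.00
30.0 t36.0 [ 0.4722 -0.2884  0.1157] F [-3.6  1.  -5. ] w0.265 q6 -0.01
45.0 t36.5 [ 0.467  -0.295   0.1272] F [-3.9  2.9 -6. ] w0.266 q6 -0.03
60.0 t37.0 [ 0.4601 -0.3038  0.1363] F [-2.5  4.3 -4.7] w0.259 q6 -0.05
75.0 t37.5 [ 0.4523 -0.3137  0.1422] F [-2.8  6.2 -3.1] w0.257 q6 -0.08
90.0 t38.0 [ 0.4435 -0.325   0.1444] F [-1.4  7.2 -3.6] w0.227 q6 -0.10
end t38.0 [ 0.4435 -0.325   0.1444] F [-1.4  7.2 -3.6] w0.227 q6 -0.10
```

View pics/s6c.png

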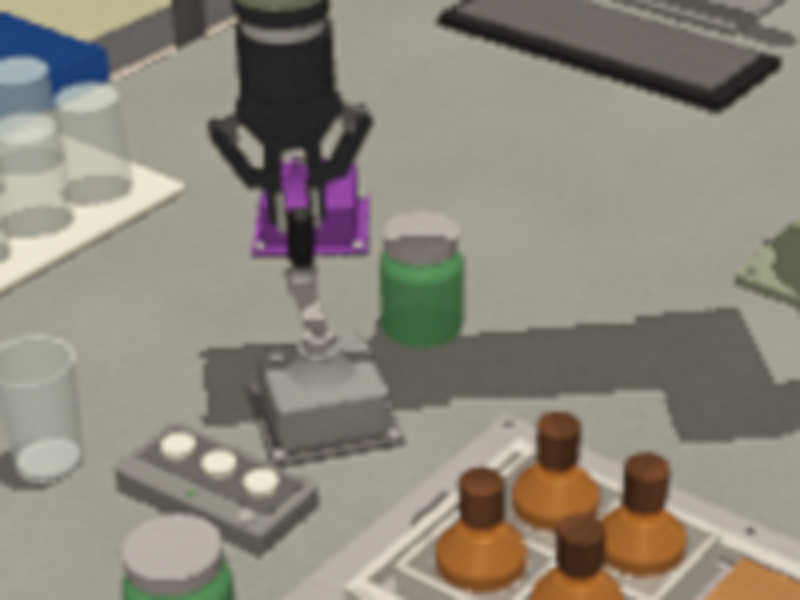

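```bash
python3 - <<'E'
from h import *
rep()
manip.grip(.6);s=rep('open'); p=s['tcp_pos']
manip.line_to([p[0],p[1],.25],feed=.3); manip.movep([.45,-.05,.3],s['orientation']);rep()
for n in('scene','top'):
    f={'scene':'s7','top':'t7'}[n]; _,d=grab(n,f)
    im=cv2.imread(f"pics/{f}.png").max(2);W=cloud(n,d);x,y,z=W[...,0],W[...,1],W[...,2]
    m=(np.hypot(x-.45,y+.32)<.08)&(z>.115)&(z<.18)&(im<75);q=W[m]
    for lo in(.115,.13,.145,.16): 
        k=q[(q[:,2]>lo)&(q[:,2]<=lo+.015)]; print(n,lo,len(k),k.mean(0).round(4) if len(k) else '')
a=cv2.imread('pics/s7.png')[120:220,210:330];cv2.imwrite('pics/s7c.png',cv2.resize(a,None,fx=6,fy=6,interpolation=2))
a=cv2.imread('pics/t7.png')[170:250,340:460];cv2.imwrite('pics/t7c.png',cv2.resize(a,None,fx=6,fy=6,interpolation=2))
E
```

```text
t38.1 [ 0.4435 -0.325   0.1444] F [-1.8  4.9 -2.7] w0.225 q6 -0.10
open t38.5 [ 0.4436 -0.3263  0.1443] F [ 0.2  0.5 -0.9] w0.597 q6 -0.10
 t40.1 [ 0.4498 -0.0507  0.2991] F [ 0.3 -0.5  0.5] w0.605 q6 0.39
scene 0.115 18 [ 0.4557 -0.3111  0.1238]
scene 0.13 22 [ 0.4567 -0.3078  0.1381]
scene 0.145 26 [ 0.4594 -0.3039  0.1533]
scene 0.16 14 [ 0.4579 -0.3034  0.1638]
top 0.115 5 [ 0.441  -0.3193  0.1246]
top 0.13 8 [ 0.4424 -0.3186  0.14  ]
top 0.145 13 [ 0.4516 -0.3153  0.1541]
top 0.16 29 [ 0.4552 -0.3086  0.1668]
```

View pics/s7c.png

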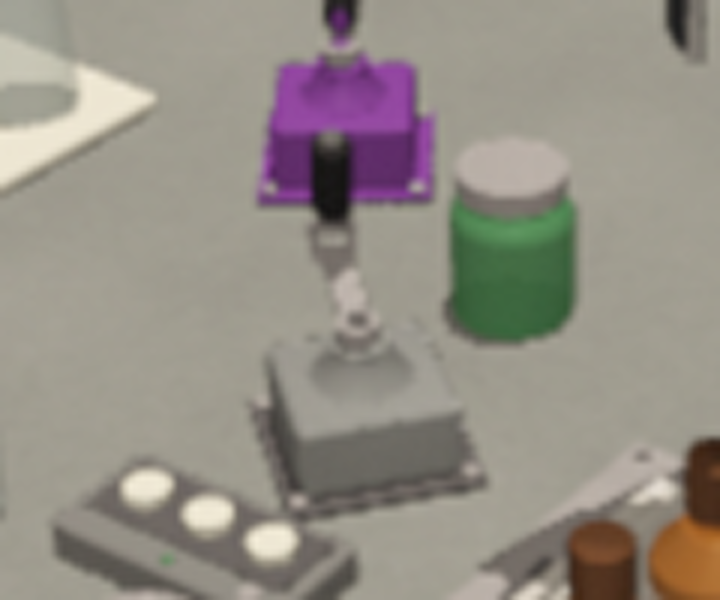

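View pics/t7c.png

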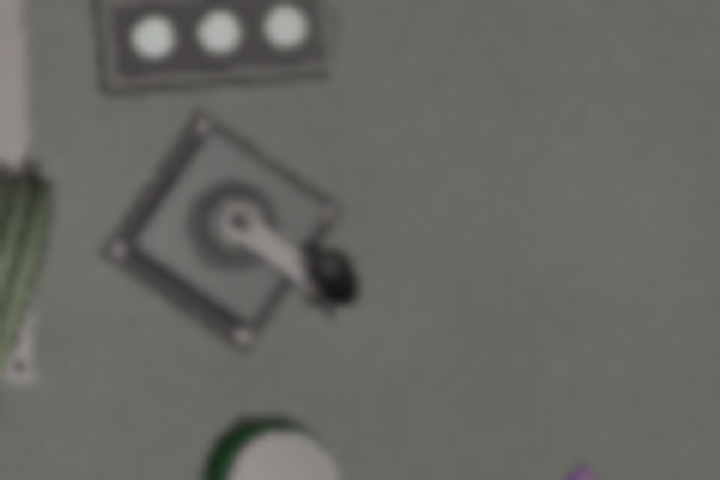

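The grip leans inward by roughly 20°; in the top view its tip at (335,275) sits inside the arm end. The pads slipped at the end of the arc. I'll push it outward to its stop with closed fingers.

```bash
python3 - <<'E'
from h import *
u=ar(A0); o=down(A0)
manip.grip(0,30)
p=AX+u*.018
manip.movep([*p,.24],o); manip.line_to([*p,.148],feed=.2);rep('in')
base=manip.get_state()['force']
for rr in np.arange(.024,.066,.003):
    manip.line_to([*(AX+u*rr),.148],feed=.06)
    F=manip.get_state()['force']; f=F[:2]@u; print(round(rr,3),round(f,1),F.round(1), manip.get_state()['tcp_pos'].round(4))
    if f<-9: break
manip.line_to([*(AX+u*.03),.148],feed=.1); manip.line_to([*(AX+u*.03),.25],feed=.3); manip.movep([.45,-.05,.3],o);rep()
for n in('scene','top'):
    f={'scene':'s8','top':'t8'}[n]; _,d=grab(n,f)
    im=cv2.imread(f"pics/{f}.png").max(2);W=cloud(n,d);x,y,z=W[...,0],W[...,1],W[...,2]
    m=(np.hypot(x-.45,y+.32)<.08)&(z>.115)&(z<.18)&(im<75);q=W[m]
    for lo in(.115,.13,.145,.16): 
        k=q[(q[:,2]>lo)&(q[:,2]<=lo+.015)]; print(n,lo,len(k),k.mean(0).round(4) if len(k) else '')
a=cv2.imread('pics/s8.png')[120:220,210:330];b=cv2.imread('pics/t8.png')[170:250,340:460]
cv2.imwrite('pics/s8c.png',cv2.resize(np.vstack([a,b]),None,fx=3.3,fy=3.3,interpolation=2))
E
```

```text
in t42.3 [ 0.4799 -0.2807  0.1492] F [ 0.6 -0.1  0.2] w-0.001 q6 0.00
0.024 0.7 [ 0.  -1.   0.4] [ 0.4759 -0.2868  0.1499]
0.027 -0.4 [0.6 0.1 0. ] [ 0.4732 -0.2884  0.1483]
0.03 -0.4 [0.3 0.3 0.2] [ 0.4712 -0.2905  0.1479]
0.033 -2.2 [1.9 1.3 0.7] [ 0.4697 -0.2924  0.1481]
0.036 -5.2 [3.5 3.8 2.9] [ 0.4683 -0.2947  0.1486]
0.039 -5.8 [4.2 4.  3.6] [ 0.4663 -0.2973  0.1487]
0.042 -4.1 [3.8 2.2 3.1] [ 0.4639 -0.2997  0.1483]
0.045 -3.6 [2.7 2.5 1.7] [ 0.4617 -0.3021  0.1479]
0.048 -2.8 [2.3 1.7 1.8] [ 0.4596 -0.3043  0.1478]
0.051 -3.9 [2.2 3.3 2.9] [ 0.4577 -0.3067  0.1478]
0.054 -3.8 [2.2 3.1 2.5] [ 0.4559 -0.3089  0.148 ]
0.057 -8.9 [6.1 6.5 4.1] [ 0.4552 -0.3098  0.1481]
0.06 -14.0 [ 8.9 10.7  4.2] [ 0.4547 -0.3105  0.1482]
 t47.5 [ 0.4498 -0.0507  0.299 ] F [-0.3 -0.2  0. ] w-0.001 q6 0.39
scene 0.115 18 [ 0.4483 -0.3181  0.1236]
scene 0.13 27 [ 0.4485 -0.318   0.1376]
scene 0.145 30 [ 0.4472 -0.3186  0.1524]
scene 0.16 27 [ 0.4462 -0.3202  0.1664]
top 0.115 2 [ 0.4472 -0.3176  0.124 ]
top 0.13 5 [ 0.4404 -0.3176  0.1387]
top 0.145 4 [ 0.4395 -0.3173  0.155 ]
top 0.16 28 [ 0.4422 -0.3243  0.169 ]
```

View pics/s8c.png

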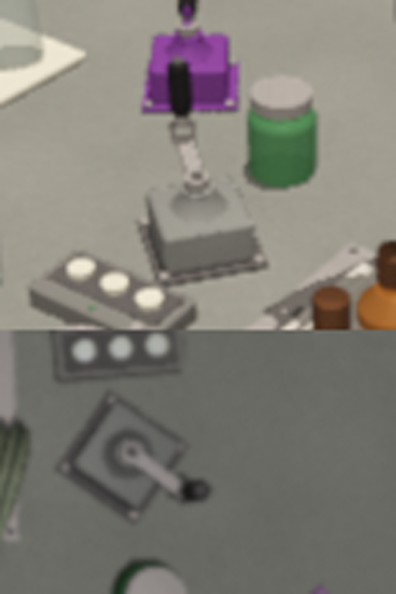

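The grip is now upright against its stop: its top at (0.442,-0.324) is right over the hinge. Next I'll grip it and wind clockwise, watching the force.

```bash
cat > wind.py <<'E'
from h import *
import sys
o=down(A0); Z=.128
def step(a,c,r,feed=.2):
    manip.line_to([*(c+r*ar(a)),Z],feed=feed)
    s=manip.get_state(); F=s['force'][:2]; p=s['tcp_pos'][:2]
    t=np.array([np.sin(a),-np.cos(a)]) # clockwise tangent
    d=p-c; return F@ar(a),F@t,np.hypot(*d),np.unwrap([a,np.arctan2(d[1],d[0])])[1],s
E
python3 - <<'E'
from wind import *
manip.grip(.6)
g=AX+.075*ar(A0)
manip.movep([*g,.25],o); manip.line_to([*g,Z],feed=.15);rep('at')
manip.grip(.1,40);rep('gripped')
pts=[]
for i in range(1,13):
    fr,ft,r,aa,s=step(A0-np.radians(10*i),AX,.075)
    pts.append([*s['tcp_pos'][:2],*s['force'][:2]]); print(i*10,'fr %.1f ft %.1f r %.4f a %.1f w %.3f'%(fr,ft,r,np.degrees(A0-aa),s['width']),round(s['clock'],1))
np.save('w1.npy',pts)
grab('scene','s9');grab('top','t9')
a=cv2.imread('pics/s9.png')[120:240,190:350];cv2.imwrite('pics/s9c.png',cv2.resize(a,None,fx=5,fy=5,interpolation=2))
E
```

```text
at t50.1 [ 0.4436 -0.3255  0.1292] F [-0.1  0.3 -0. ] w0.599 q6 -0.10
gripped t50.5 [ 0.4431 -0.3256  0.1294] F [-0.3  2.3  5.7] w0.274 q6 -0.10
10 fr 1.1 ft 3.5 r 0.0752 a 10.3 w 0.273 50.8
20 fr 1.2 ft 4.5 r 0.0752 a 20.5 w 0.269 51.0
30 fr 2.4 ft 3.9 r 0.0752 a 30.6 w 0.269 51.2
40 fr 2.9 ft 4.0 r 0.0752 a 40.6 w 0.270 51.5
50 fr 3.8 ft 3.5 r 0.0752 a 50.7 w 0.265 51.8
60 fr 4.4 ft 4.1 r 0.0753 a 60.8 w 0.275 52.0
70 fr 3.2 ft 2.1 r 0.0753 a 70.9 w 0.267 52.2
80 fr 4.2 ft 3.2 r 0.0753 a 81.0 w 0.269 52.5
90 fr 4.1 ft 3.0 r 0.0753 a 91.2 w 0.271 52.8
100 fr 3.8 ft 3.4 r 0.0753 a 101.4 w 0.268 53.0
110 fr 3.3 ft 3.8 r 0.0752 a 111.6 w 0.272 53.2
120 fr 2.8 ft 4.3 r 0.0752 a 121.8 w 0.273 53.5
```

View pics/s9c.png

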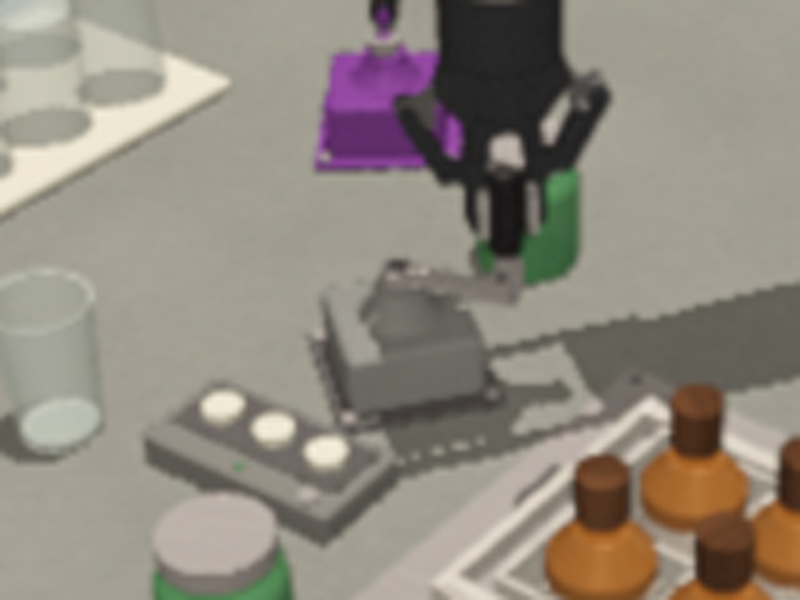

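The crank is following: the arm now points toward the tray, and forces are only 3–4 N. I'll continue to the end stop.

```bash
python3 - <<'E'
from wind import *
pts=[]
a=120
while a<1110:
    a+= 12 if a<1056 else 4
    fr,ft,r,aa,s=step(A0-np.radians(a),AX,.075)
    if a%60==0 or a>1050: print(a,'fr %.1f ft %.1f w %.3f t %.1f'%(fr,ft,s['width'],s['clock']),s['tcp_pos'].round(4))
    if abs(fr)>20 : print('RADIAL',a,fr);break
    if ft<-14 or ft>14: print('STOP',a,ft);break
grab('scene','s10');grab('top','t10')
a=cv2.imread('pics/s10.png')[120:270,190:390];cv2.imwrite('pics/s10c.png',cv2.resize(a,None,fx=4,fy=4,interpolation=2))
E
```

```text
180 fr 2.0 ft 4.6 w 0.272 t 54.9 [ 0.5398 -0.2109  0.1295]
240 fr 1.0 ft 3.5 w 0.273 t 56.1 [ 0.5636 -0.2821  0.1294]
300 fr -1.8 ft 4.6 w 0.270 t 57.4 [ 0.514  -0.3381  0.1292]
360 fr -1.7 ft 4.2 w 0.274 t 58.6 [ 0.4407 -0.3235  0.1292]
420 fr 0.3 ft 5.2 w 0.268 t 59.9 [ 0.4162 -0.2532  0.1292]
480 fr 1.1 ft 4.3 w 0.265 t 61.1 [ 0.4652 -0.1962  0.1293]
540 fr 2.3 ft 4.7 w 0.269 t 62.4 [ 0.5395 -0.2105  0.1294]
600 fr 1.3 ft 4.0 w 0.271 t 63.6 [ 0.5636 -0.2819  0.1294]
660 fr -1.2 ft 4.3 w 0.269 t 64.8 [ 0.5139 -0.3381  0.1293]
720 fr -1.8 ft 4.3 w 0.270 t 66.1 [ 0.4406 -0.3234  0.1291]
780 fr -1.3 ft 4.5 w 0.272 t 67.3 [ 0.4162 -0.2531  0.1292]
840 fr 1.0 ft 4.8 w 0.271 t 68.6 [ 0.4652 -0.1962  0.1293]
900 fr 2.4 ft 5.1 w 0.270 t 69.8 [ 0.5394 -0.2104  0.1294]
960 fr 0.9 ft 3.8 w 0.270 t 71.1 [ 0.5636 -0.2818  0.1293]
1020 fr -0.7 ft 4.6 w 0.273 t 72.3 [ 0.5139 -0.3381  0.1293]
1056 fr -0.3 ft 4.1 w 0.271 t 73.1 [ 0.4676 -0.3385  0.1292]
1060 fr -0.8 ft 1.2 w 0.272 t 73.3 [ 0.4639 -0.3373  0.1292]
1064 fr -1.6 ft 1.0 w 0.270 t 73.6 [ 0.4594 -0.3354  0.1292]
1068 fr -1.4 ft -0.1 w 0.268 t 73.8 [ 0.4548 -0.3331  0.1292]
1072 fr -0.6 ft 0.2 w 0.270 t 74.1 [ 0.4502 -0.3305  0.1292]
1076 fr -0.7 ft 0.9 w 0.270 t 74.3 [ 0.4459 -0.3276  0.1293]
1080 fr -2.1 ft -8.8 w 0.268 t 74.6 [ 0.445  -0.327   0.1295]
1084 fr -3.8 ft -20.8 w 0.271 t 74.8 [ 0.4443 -0.3263  0.1298]
STOP 1084 -20.811277473533817
```

View pics/s10c.png

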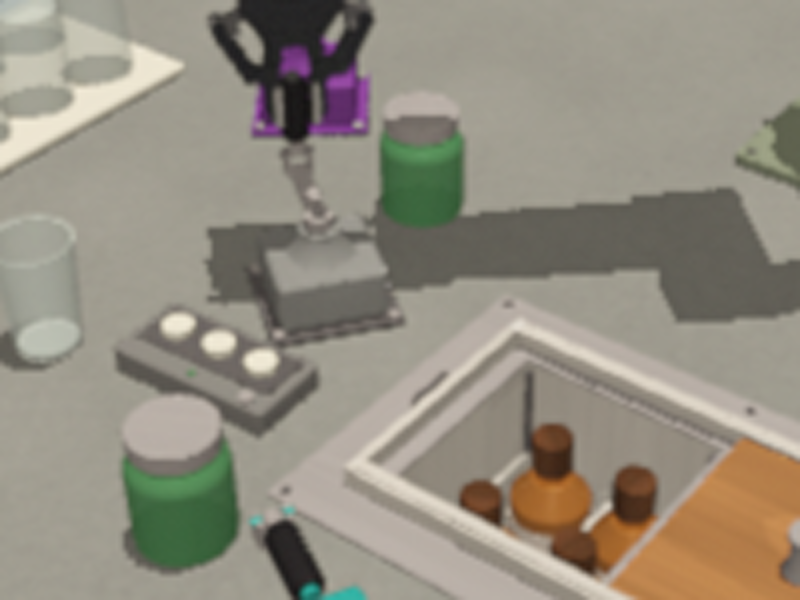

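The tray is down against the stop, with a sharp counter-force at about 1078°. The bottle tops are deep in the well. Now I'll fold the grip: arc it inward, then press it flat from above.

```bash
python3 - <<'E'
from wind import *
step(A0-np.radians(1077),AX,.075,.05); rep('relaxed')
p=manip.get_state()['tcp_pos'][:2]
manip.grip(.45); H=p; u=(H-AX)/np.hypot(*(H-AX)); print('arm',np.degrees(np.arctan2(u[1],u[0])),np.hypot(*(H-AX)))
r=.055
P=lambda th,dz=-.019:[*(H-u*r*np.cos(th)),.1+r*np.sin(th)+dz]
manip.line_to([*p,P(np.pi/2)[2]],feed=.1); manip.grip(.1,40);rep('regrip')
for th in range(80,9,-10):
    manip.line_to(P(np.radians(th)),feed=.12); rep(th)
manip.grip(.45); s=manip.get_state()
manip.line_to([*s['tcp_pos'][:2],.2],feed=.2); manip.grip(0)
c=H-u*.055
manip.line_to([*c,.15],feed=.2)
for z in np.arange(.130,.100,-.003):
    manip.line_to([*c,z],feed=.06); s=rep('press')
    if s['force'][2]>15: break
manip.line_to([*c,.25],feed=.3); manip.movep([.45,.05,.3],o)
grab('scene','s11');_,d=grab('top','t11')
im=cv2.imread("pics/t11.png").max(2);W=cloud('top',d);x,y,z=W[...,0],W[...,1],W[...,2]
m=(np.hypot(x-.47,y+.29)<.09)&(z>.09)&(z<.2)&(im<60);print(np.percentile(z[m],[5,50,95]),m.sum())
a=cv2.imread('pics/s11.png')[120:220,210:330];b=cv2.imread('pics/t11.png')[170:250,340:460]
cv2.imwrite('pics/s11c.png',cv2.resize(np.vstack([a,b]),None,fx=3.3,fy=3.3,interpolation=2))
E
```

```text
relaxed t75.3 [ 0.4457 -0.3275  0.1294] F [ 1.5  0.4 11.6] w0.268 q6 -0.10
arm -126.52195749351611 0.07503795290806148
regrip t76.1 [ 0.4458 -0.3276  0.1362] F [-0.4 -0.1  1.3] w0.272 q6 -0.10
80 t76.3 [ 0.4505 -0.3217  0.1356] F [-3.2 -4.7  1.3] w0.269 q6 -0.08
70 t76.6 [ 0.4559 -0.3149  0.1335] F [-6.  -5.2  4. ] w0.268 q6 -0.07
60 t76.8 [ 0.4614 -0.3079  0.1298] F [-5.5 -4.3  5.2] w0.268 q6 -0.05
50 t77.1 [ 0.4666 -0.3007  0.1243] F [-4.3 -2.2  5.4] w0.269 q6 -0.04
40 t77.3 [ 0.4709 -0.2943  0.1174] F [-3.2 -0.   5.2] w0.266 q6 -0.02
30 t77.6 [ 0.4746 -0.2893  0.1095] F [-1.4  0.9  5.8] w0.266 q6 -0.01
20 t77.8 [ 0.4772 -0.2856  0.1006] F [-0.2  2.4  4.6] w0.267 q6 -0.01
10 t78.1 [ 0.4789 -0.2832  0.0912] F [1.2 4.1 4.3] w0.267 q6 -0.00
press t80.4 [ 0.4787 -0.2834  0.1303] F [1.1 0.6 1.5] w-0.001 q6 -0.00
press t80.7 [ 0.4784 -0.2836  0.1272] F [1.1 1.  2.2] w0.001 q6 -0.00
press t80.9 [ 0.4783 -0.2833  0.1238] F [1.2 2.5 2.9] w-0.001 q6 -0.00
press t81.2 [ 0.4782 -0.2832  0.1206] F [1.3 0.5 1.9] w-0.002 q6 -0.00
press t81.4 [ 0.4783 -0.2832  0.1176] F [1.  1.9 2.4] w0.000 q6 -0.00
press t81.7 [ 0.4783 -0.2832  0.1147] F [0.6 1.2 2.5] w-0.003 q6 -0.00
press t81.9 [ 0.4784 -0.2833  0.1118] F [1.4 2.6 3.5] w0.000 q6 -0.00
press t82.2 [ 0.4797 -0.2841  0.1106] F [1.8 3.1 8.4] w-0.001 q6 -0.00
press t82.4 [ 0.4812 -0.285   0.1097] F [ 1.8  3.  14. ] w-0.001 q6 -0.00
press t82.7 [ 0.4834 -0.2865  0.1089] F [ 3.6  2.9 19.9] w-0.003 q6 -0.00
[0.10196382 0.11045361 0.11704197] 93
```

View pics/s11c.png

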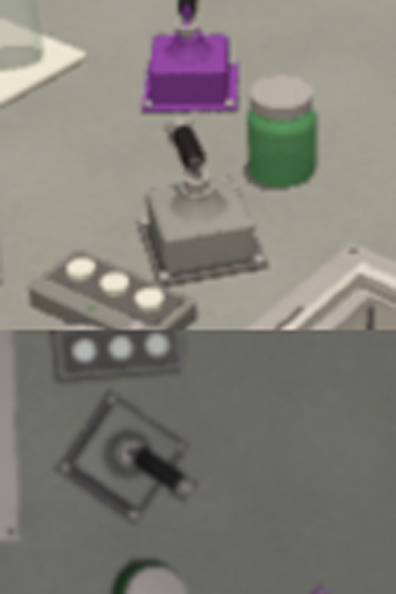

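The grip looks flat again. The tool slid sideways while pressing, so I'll check that the crank angle didn't back off.

```bash
python3 - <<'E'
from h import *
for f in("t5","t11"):
    im=cv2.imread(f"pics/{f}.png").max(2); d=np.load(f"pics/{f}.npy");W=cloud('top',d);x,y,z=W[...,0],W[...,1],W[...,2]
    near=(np.hypot(x-.47,y+.29)<.075)
    m=near&(z>.09)&(z<.125)&(im<60)
    q=W[m]; mu=q.mean(0);u,s,vt=np.linalg.svd(q[:,:2]-mu[:2],full_matrices=False);a=vt[0];a=a*np.sign(-a[1])
    print(f,m.sum(),mu.round(4),np.degrees(np.arctan2(a[1],a[0])).round(1))
    m=near&(z>.06)&(z<.125); q=W[m]; far=q[:,:2]-AX; far=far[np.hypot(*far.T)>.068]; print(np.degrees(np.arctan2(far[:,1],far[:,0])).mean().round(1),len(far))
a=cv2.imread('pics/t5.png')[185:240,360:420];b=cv2.imread('pics/t11.png')[185:240,360:420]
cv2.imwrite('pics/cmp.png',cv2.resize(np.hstack([a,b]),None,fx=6.5,fy=6.5,interpolation=2))
d=np.load('pics/t11.npy');W=cloud('top',d);m=(abs(W[...,0]-TR[0])<.08)&(abs(W[...,1]-TR[1])<.08);z=W[m][:,2];print(np.nanpercentile(z,[1,5,50,95,99]))
E
```

```text
t5 90 [ 0.4686 -0.2928  0.1101] -129.8
-129.6 30
t11 93 [ 0.4708 -0.2931  0.1102] -127.6
-126.4 27
[-0.15708875 -0.15179464 -0.06983418  0.6500512   0.65362329]
```

View pics/cmp.png

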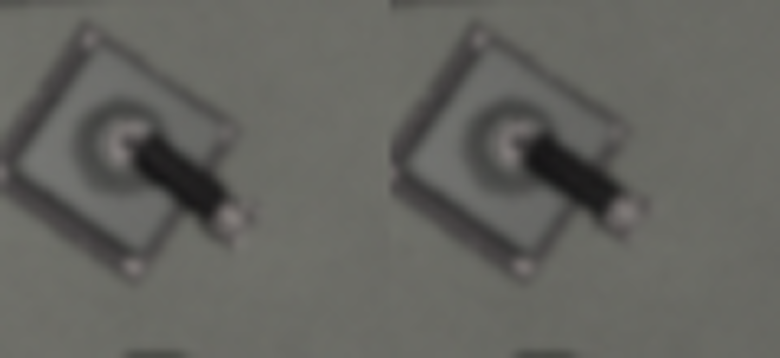

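The crank sits about 2–3° short of its starting direction. I'll nudge it clockwise to the stop with a closed finger against the folded grip's side.

```bash
python3 - <<'E'
from wind import *
a=np.radians(-127); t=np.array([np.sin(a),-np.cos(a)]); Hc=AX+.058*ar(a)
st=Hc-t*.045
manip.grip(0,30)
manip.movep([*st,.2],o); manip.line_to([*st,.094],feed=.2);rep('in')
for s_ in np.arange(-.036,-.003,.003):
    manip.line_to([*(Hc+t*s_),.094],feed=.05); s=manip.get_state(); f=s['force'][:2]@t; print(round(s_,3),round(f,1),s['force'].round(1),((s['tcp_pos'][:2]-Hc)@t).round(4))
    if f<-14: break
manip.line_to([*st,.094],feed=.1);manip.line_to([*st,.25],feed=.3); manip.movep([.45,.05,.3],o)
grab('scene','s12');_,d=grab('top','t12')
im=cv2.imread("pics/t12.png").max(2);W=cloud('top',d);x,y,z=W[...,0],W[...,1],W[...,2]
near=(np.hypot(x-.47,y+.29)<.075);m=near&(z>.09)&(z<.125)&(im<60)
q=W[m]; mu=q.mean(0);u,s,vt=np.linalg.svd(q[:,:2]-mu[:2],full_matrices=False);b=vt[0];b=b*np.sign(-b[1])
print(mu,np.degrees(np.arctan2(b[1],b[0])))
q=W[near&(z>.06)&(z<.125)];far=q[:,:2]-AX; far=far[np.hypot(*far.T)>.068]; print(np.degrees(np.arctan2(far[:,1],far[:,0])).mean().round(1))
rep()
E
```

```text
in t87.1 [ 0.4924 -0.3407  0.0951] F [ 0.4 -0.2  1. ] w-0.001 q6 -0.06
-0.036 -1.1 [ 0.5 -1.1  0.3] -0.0363
-0.033 -0.6 [ 1.2  0.6 -0.3] -0.0329
-0.03 -0.1 [0.2 0.2 0.1] -0.0297
-0.027 0.5 [-0.6  0.   0.3] -0.0268
-0.024 -0.1 [ 0.  -0.1  0.9] -0.0242
-0.021 -5.9 [ 5.1 -2.9  2. ] -0.0234
-0.018 -7.9 [ 6.8 -4.1  3.3] -0.0226
-0.015 -10.9 [ 9.6 -5.5  6.5] -0.0217
-0.012 -11.2 [10.4 -4.7  7.9] -0.0206
-0.009 -12.6 [11.6 -5.6 12. ] -0.0191
-0.006 -12.9 [11.4 -6.3 15.9] -0.0175
[ 0.47080882 -0.29317085  0.10965864] -127.93649050140974
-126.7
 t92.7 [0.4504 0.0491 0.2997] F [-0.4 -1.  -0.5] w-0.000 q6 0.61
```

Over 10 N moved it no further and the angle is unchanged, so the crank is on its stop and the grip is still flat. Next is the cover.

```bash
python3 - <<'E'
from h import *
_,d=grab('top');W=cloud('top',d);x,y,z=W[...,0],W[...,1],W[...,2]
m=(abs(x-.548)<.04)&(abs(y-.21)<.05)&(z>.04)&(z<.06);k=W[m].mean(0);print('knob',k,m.sum())
x0,y0=.5487,.2106
best=None
for yw in(np.pi/2,-np.pi/2):
    q1=manip.solve_ik([x0,y0+.05,.1],down(yw));q2=manip.solve_ik([x0,y0-.17,.03],down(yw))
    print(yw,q1 is not None and q1[5],q2 is not None and q2[5])
    if q1 is not None and q2 is not None and (best is None or abs(q1[5])<best[0]): best=(abs(q1[5]),yw)
yw=best[1]; manip.grip(0,30)
manip.movep([x0,y0+.06,.12],down(yw)); manip.line_to([x0,y0+.06,.026],feed=.2);rep('in')
yy=y0+.036
D=None
while yy>y0-.225:
    yy-=.02 if yy>y0-.155 else .005
    manip.line_to([.5465+.0022*(yy)/.2,yy,.026],feed=.1); s=manip.get_state(); print('%.3f'%yy,s['tcp_pos'].round(4),s['force'].round(1))
    if s['force'][1]>14: break
manip.line_to([s['tcp_pos'][0],s['tcp_pos'][1]+.03,.026],feed=.1);manip.line_to([s['tcp_pos'][0],s['tcp_pos'][1]+.03,.2],feed=.3)
manip.movep([.45,.35,.3],down(0))
grab('scene','s13');_,d=grab('top','t13')
W=cloud('top',d);x,y,z=W[...,0],W[...,1],W[...,2]
m=(abs(x-.548)<.04)&(abs(y)<.05)&(z>.04)&(z<.06);print('knob',W[m].mean(0),m.sum())
E
```

```text
knob [0.54874146 0.21013596 0.05204777] 44
1.5707963267948966 False False
-1.5707963267948966 0.3010124775652594 -0.08345993131920482
in t94.8 [0.55   0.2703 0.0274] F [ 0.1 -0.1  0.8] w0.002 q6 0.32
0.227 [0.5491 0.226  0.0262] [0.3 0.2 0.2]
0.207 [0.5486 0.2062 0.0258] [-0.2  0.  -0.4]
0.187 [0.5485 0.1861 0.026 ] [-0.1  0.8 -0.4]
0.167 [0.5483 0.166  0.026 ] [ 0.8 -0.3 -0.3]
0.147 [0.548  0.1461 0.026 ] [-0.5  0.3 -0.3]
0.127 [0.5478 0.1262 0.026 ] [0.2 0.  0.4]
0.107 [0.5476 0.1062 0.026 ] [0.8 0.7 0.2]
0.087 [0.5474 0.0862 0.026 ] [-0.1  0.2 -0.7]
0.067 [0.5472 0.0662 0.026 ] [-0.5 -0.2  0. ]
0.047 [0.547  0.0462 0.026 ] [-0.5  1.   1. ]
0.042 [0.5469 0.0415 0.026 ] [ 0.4 -0.7  0. ]
0.037 [0.5469 0.0363 0.026 ] [ 0.2 -0.2 -0.6]
0.032 [0.5469 0.0326 0.026 ] [ 0.2  4.6 -1.3]
0.027 [0.5469 0.0324 0.0261] [ 2.2 20.3  1.1]
knob [0.54784491 0.01001904 0.05176813] 42
```

View pics/s13.png

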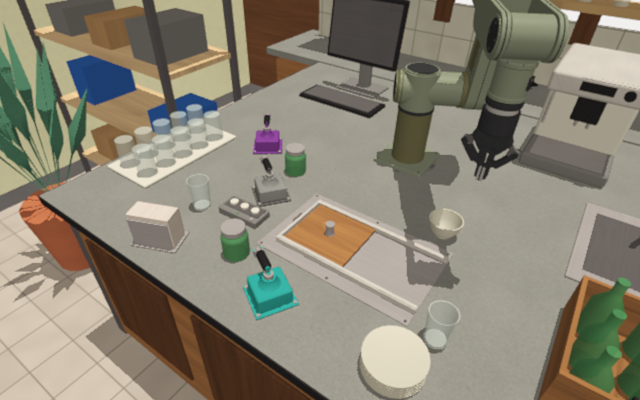

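The cover is shut: the knob is at (0.548,0.010), over the well centre, and the stop gave 20 N. Now the keys.

```bash
cat > keys.py <<'E'
from h import *
im=cv2.imread("pics/t13.png");d=np.load("pics/t13.npy");W=cloud('top',d)
m=((im.min(2)>150)&(abs(W[...,0]-.614)<.03)&(abs(W[...,1]+.268)<.07)).astype(np.uint8)
n,l,st,c=cv2.connectedComponentsWithStats(m)
K=sorted([W[l==i].mean(0) for i in range(1,n) if st[i,4]>15],key=lambda k:-k[1])
E
python3 - <<'E'
from keys import *
print(np.round(K,4),st[1:,4])
E
```

```text
[[ 0.6116 -0.226   0.0343]
 [ 0.6138 -0.2674  0.0351]
 [ 0.6168 -0.3095  0.0337]] [21 21 22]
```

```bash
python3 - <<'E'
from keys import *
manip.grip(0,30); o=down(-np.pi/2)
manip.movep([.45,.1,.3],o)
for i,n in((0,'left'),(2,'right'),(1,'middle')):
    x,y=K[i][:2]
    manip.movep([x,y,.10],o); manip.line_to([x,y,.045],feed=.15)
    z=.036
    while z>.014:
        manip.line_to([x,y,z],feed=.04); s=manip.get_state(); f=s['force'][2]
        if f>11: break
        z-=.0015
    manip.dwell(.3); s=rep(n+' cmd %.4f'%z)
    manip.line_to([x,y,.05],feed=.1); manip.dwell(.3); rep('up'); manip.line_to([x,y,.10],feed=.2)
manip.movep([.45,.2,.35],o)
grab('scene','s14');grab('top','t14')
a=cv2.imread('pics/s14.png')[110:290,180:430];cv2.imwrite('pics/s14c.png',cv2.resize(a,None,fx=3.2,fy=3.2,interpolation=2))
rep()
E
```

```text
left cmd 0.0255 t107.8 [ 0.612  -0.2263  0.0279] F [-2.9  1.3 14. ] w-0.003 q6 -0.49
up t108.5 [ 0.6109 -0.2257  0.049 ] F [-0.2 -0.2 -0.7] w0.005 q6 -0.49
right cmd 0.0255 t112.2 [ 0.6172 -0.3098  0.028 ] F [-3.3  1.5 13.1] w0.001 q6 -0.59
up t112.9 [ 0.6162 -0.3091  0.049 ] F [0.  0.3 0.4] w-0.001 q6 -0.59
middle cmd 0.0255 t116.5 [ 0.6143 -0.2676  0.028 ] F [-2.6  1.8 14.4] w-0.002 q6 -0.54
up t117.2 [ 0.6132 -0.267   0.049 ] F [-0.9 -0.3  0.6] w-0.002 q6 -0.54
 t119.7 [0.4504 0.1993 0.3493] F [-0.1  0.6  1.1] w0.001 q6 0.24
```

View pics/s14c.png

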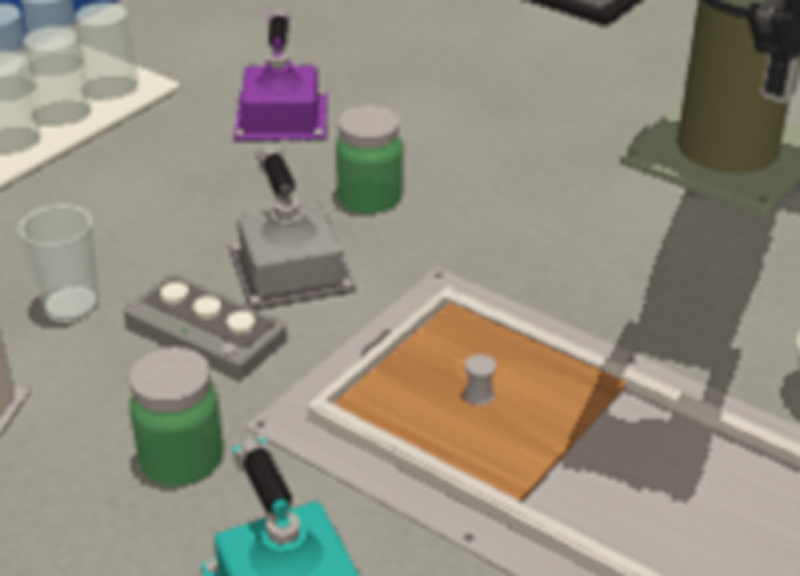

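All three keys went down to 28 mm and came back. The cover is against its end stop, the grip is folded, and the bystanders are where they were. Handing in.

```bash
python3 -c "
from bench import manip
print(manip.hand_in())"
```

```text
the job is handed in; nothing more can be done
None
```

The whole sequence is done and handed in, at about 120 s of the 210 s allowed. I have no verdict.

- **Bottles:** all four were present and now stand upright in the four cells of the tray. I checked this in both cameras before lowering it.
- **Crank and tray:** I wound the crank three turns clockwise until it hit a hard stop. The bottle tops were well below the counter before I shut the cover.
- **Grip:** unfolding needed a second push, because the first swing slipped and left the grip about 20° short. It is now folded flat again, with its top at about 110 mm as at the start.
- **Cover:** I slid it until the stop pushed back with 20 N. The knob is within about 2 mm of the well centre. It travelled 0.200 m, not 0.212 m, probably because it did not start fully parked.
- **Lock:** I pressed left, right, middle, each down the full 6 mm with 13–14 N. Each key was released before the next.

**One reading disagreed:** the final crank direction measured 2–3° short of where it started. Pushing the folded grip clockwise with about 13 N did not move it further, so I took it to be on its stop.

In the last picture the cover is shut, the grip is folded, the keys are out and the glasses and jars in view have not moved. The bowl and the left-hand glass were outside that crop, but they had not moved in the full picture taken just before the keys. The robot was clear of everything.

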